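Wedge up a ballasted float-bowl levelling plate

ROBOT

A 7-joint arm with a two-finger parallel gripper is mounted at the origin on the work surface. World frame = base frame: x ahead of the robot, y to its left, z up, the work surface at z = 0. Lengths are in m, angles in rad, forces in N, time in s.
With the tool pointing down it reaches from about 0.4 to 0.85 m from the base axis. Payload 10.4 kg.
Tool frame: the origin (TCP) lies at the very end of the fingers, on their centre line; the grasp point (between the pads) lies 19 mm behind it; z points along the fingers, y is the direction in which the jaws open and shut (so a half turn about z gives the same grasp; the last joint's range is limited). The gripper opens to 87 mm and grips with 3 to 60 N. Pads are 19 mm wide; open, the fingers measure 117 mm over their backs; the gripper's body (75 mm by 190 mm) begins 51 mm behind the grasp point.
Start: joints at [-1.24, 0.332, -0.065, 1.46, 0.022, 1.35, -0.088], TCP at [0.217, 0.586, 0.223] pointing down, gripper open.
Joint ranges: [-2.6, 2.6], [-0.5, 2.12], [-1.47, 1.34], [0.16, 2.42], [-1.27, 4.41], [0.06, 2.06], [-2.6, 2.6]. Speed limits (rad/s): [2.22, 2.22, 2.79, 2.79, 3.14, 3.14, 3.14].

INTERFACE

Orientations are given as a rotation vector (axis times angle).
In Python, from plant import env gives the robot as it stands.
- The arm moves only by the tool send_rows, never from a script. Its argument "series" is text: rows parted by semicolons, each of 5 numbers parted by spaces: the closure, from -1 (fully open) to 1 (shut), so that 0 is half open, then the shift along the world's x, y, z in units of 30 mm (1.0 is 30 mm), then the turn about the world's z in rad. A call has 1 to 10 rows; each row is the pose to reach, as a shift and turn from the pose commanded when the call began; what a row does not reach only later rows make up. A row lasts 1/8 s, in which the tool goes at most 62.5 mm and 10.7 degrees, less where a joint would pass 70% of its speed; a pose out of reach is approached as far as the arm can. A call with a gripper value outside its range is refused whole. The fingers move at their own pace and stop on an object; the grip force is fixed at half the most. Time passes only in rows, so rows that repeat a pose let the fingers close. It gives the time, the measured TCP pose, the force and the opening at its end, in the units of the state.
- env.read_state(): the state, without advancing time (a new reading comes with each control period).
- env.snapshot(name): name is "scene" or "top" or "wrist"; returns (picture, depth): 420x560x3 uint8, red, green, blue; 420x560 float32, m along the optical axis (not along the pixel's ray), 0 where there is no reading.
- env.camera_params(name): a dict with "fx", "fy", "cx", "cy" (pixels), "R" (3x3) and "t" (3): a world point X has camera coordinates R X + t; the wrist camera has in their place "mount" (4x4, takes a point from camera to tool coordinates, whose origin is the TCP and whose axes are the flange's). Camera axes: x right, y down, z forward; pixel columns grow to the right and rows downward; lengths in m; the calibration is good to about 2 mm. The wrist camera is an equidistant fisheye: a pixel r from the principal point sees the ray r / f radians off the axis. A picture is of the moment at which its call begins: read the wrist's pose just before it. camera_params takes no time and is no camera call.
- env.job_done(): hands the job in, once; it reports no verdict.
The state is a dict: "time_s": time; "qpos": joint angles; "qvel": joint speeds; "joint_torque": joint torques, N m; "ee_pos": TCP position; "orientation": TCP orientation; "contact_force": force on the tool from outside, world axes, zero at the start; "torque": the same for the moment, N m; "gripper_width": finger opening in m.
Only numpy, scipy, OpenCV 4.12 (cv2) and the standard library are available. Lean on these libraries where they do the work, as an engineer would, in place of code of your own. Each camera call takes 0.05 s, during which the arm holds its last target. There are 200 camera calls.

TASK

Ballast the hinged levelling plate that carries the float bowl: stand the thick steel slug in the plate's large bore and the thin one in the small bore, each fully home, while the plate is down on its rests. Then grip the wedge by its heel block and slide it, flat on the fixture's base, thin end first under the middle of the plate's free edge until that edge has just lifted off, about 3 mm, and finish still gripping the wedge there, with the wedge alone carrying the edge. Leave the other things on the bench where they are.

Things in the scene. Friction and masses are not known exactly. Their poses are not given: they have to be found in the camera images.
- fixture: Fixed dark steel base 310 x 180 x 8 mm; origin under its centre, z up, x along its length. x -155 to -10 mm is a bare flat apron, top 8 mm above the bench; the wedge slides on it towards +x. The hinged plate covers x -10 to 140, y -75 to 75 mm. Two 16 mm square, 8 mm high rest blocks stand under its free edge at y = +68 and -68 mm; between them the gap under the plate is 8 mm high.
- platen (a joint): Hinge angle (rad) of the aluminium plate (150 x 150 x 24 mm, 0.7 kg): 0 when down on its rests (top 40 mm above the bench), grows as its free edge rises (1 mm = 0.0067 rad); falls back by weight. Axis along fixture y at x = 140 mm. A blue float bowl (66 mm wide, 34 mm high, at fixture x = 95, y = 0 mm) is fixed on top, a hold-down post at either side (y = +41, -41 mm).
- lip (a point): Middle of the lower corner of the plate's free edge, at fixture x = -10 mm, y = 0; it is 16 mm above the bench (8 mm above the base) when the plate is down.
- bore_large (a point): Centre of the mouth (on the plate's top) of the large bore, 27 mm in diameter, 18 mm deep, axis vertical; at fixture x = +25 mm, y = +50 mm.
- bore_small (a point): Centre of the mouth (on the plate's top) of the small bore, 19 mm in diameter, 18 mm deep, axis vertical; at fixture x = +25 mm, y = -50 mm.
- slug_large_mid (a point): Middle of the thick plain steel slug: upright cylinder, 24 mm in diameter, 60 mm tall, about 0.2 kg, standing on the bench; its centre is 30 mm above its foot, the z axis runs along it.
- slug_small_mid (a point): Middle of the thin plain steel slug: upright cylinder, 16 mm in diameter, 60 mm tall, about 0.09 kg, standing on the bench; its centre is 30 mm above its foot, the z axis runs along it.
- wedge: Aluminium wedge 118 x 30 mm, about 0.2 kg; origin at the centre of its underside, x from heel to thin tip, z up. Heel block: x -59 to -31 mm, 48 mm tall, 30 mm wide. Blade: 19 mm thick at the heel, evenly down to 3 mm at the tip (x = 59 mm), so the plate's edge starts to lift with the tip 28 mm past it and rises 1 mm per 5.6 mm of travel. Some 10 N of push may be needed.
- wedge_grip (a point): Grip point in the wedge's heel block, on its centre line, 28 mm above the wedge's underside, 104 mm behind the tip. Axes as the wedge's.
- wedge_tip (a point): Middle of the tip's bottom edge, at the wedge's x = +59 mm, z = 0.
- module: Bystander: black plastic ignition module, 55 x 75 x 30 mm, origin under its centre.
- lamp_socket: Bystander: upright bayonet lamp socket, 42 mm across, 56 mm tall, origin under its centre.
- key_gauge: Bystander: flat steel crankshaft key gauge, 100 x 32 x 5 mm, lying, origin under its centre.
- torque_adapter: Bystander: chrome torque adapter, a stepped cylinder 34 mm across and 56 mm tall with a square end up, origin under its centre.
- wrench: Bystander: steel wrench lying flat.
- screwdriver: Bystander: screwdriver lying flat.
- jar: Bystander: closed parts jar, 60 mm across, 70 mm tall, origin under its centre.
Mind the look-alikes: they are no part of the job. Leave any purple or turquoise look-alike of the wedge alone.

How it is judged:
On the way:
1. both slugs stand fully home in their own bores while the plate is down on its rests (z of slug_large_mid in the frame of bore_large below 0.0145 m and horizontal distance between slug_large_mid and bore_large below 0.008 m and z of slug_small_mid in the frame of bore_small below 0.0145 m and horizontal distance between slug_small_mid and bore_small below 0.008 m and value of joint platen below 0.005 rad), for 0.2 s.
At the end, for the whole second after the job is handed in: Slugs home in own bores (2.5 mm); plate edge still, 1 to 6 mm (0.0067 to 0.04 rad) up, borne by the wedge (over 1 N), robot off the plate; wedge flat on the base (3.5 mm, 0.1 rad), tip 20 mm or more under the edge, within 35 mm of its middle, gripped (over 1.5 N) (z of slug_large_mid in the frame of bore_large below 0.0145 m and horizontal distance between slug_large_mid and bore_large below 0.008 m and z of slug_small_mid in the frame of bore_small below 0.0145 m and horizontal distance between slug_small_mid and bore_small below 0.008 m and value of joint platen between 0.0067 and 0.04 rad and velocity of joint platen between -0.02 and 0.02 rad/s and contact force between the fingers and wedge above 1.5 N and contact force between wedge and platen above 1 N and contact force between each of the arm, the fingers and platen below 0.3 N and z of wedge_tip in the frame of fixture below 0.0115 m and x of wedge_tip in the frame of lip above 0.02 m and y of wedge_tip in the frame of fixture between -0.035 and 0.035 m and angle between wedge's own z axis and vertical below 0.1 rad); the arm keeps its last pose, push and grip.
It fails at once if a bystander is pushed more than 30 mm or knocked away (distance of any of module, lamp_socket, key_gauge, torque_adapter, wrench, screwdriver, jar from where it was at the start of the episode above 0.03 m).
It also fails if it takes over 72 s, if anything falls off the work surface, if the arm or the gripper's body presses on something with over 40 N, if the wrist force passes 120 N, or if a joint passes its speed limit or range.

## Working session

There is one attempt and no reset: what is moved stays moved. The work goes in short steps, Python scripts to look and compute and a tool call to move; the robot and the scene stay as the last step left them, time stands still between calls to the robot, and variables do not carry over. Pictures are saved under pics/ and viewed, about 8 in all and at most 12, crops included, and the job is handed in when it is done.

Besides the shell and the picture viewer there is one more tool, called by a JSON object that holds its "op" and its "data". send_rows: Moves the arm, as the interface text tells. Its arguments: {"type":"object","properties":{"series":{"type":"string"}},"required":["series"]}

```bash
mkdir -p pics; ls
python3 - <<'E'
from plant import env
import numpy as np,cv2
s=env.read_state();print({k:np.round(v,3) for k,v in s.items()})
for n in("scene","top"):
    p,d=env.snapshot(n);np.savez(n+"0.npz",p=p,d=d);c=env.camera_params(n);print(n,c)
    cv2.imwrite(f"pics/{n}0.png",cv2.resize(p[:,:,::-1],(784,588),interpolation=cv2.INTER_CUBIC))
E
```

```text
pics
{'time_s': np.float64(0.0), 'qpos': array([-1.24 ,  0.333, -0.065,  1.461,  0.022,  1.35 , -0.088]), 'qvel': array([-0.   , -0.001,  0.001,  0.001, -0.   , -0.   ,  0.   ]), 'joint_torque': array([-2.0000e-03, -6.2324e+01,  2.4000e-02, -3.8991e+01, -6.1000e-02,
        3.9000e-02,  0.0000e+00]), 'ee_pos': array([0.216, 0.586, 0.222]), 'orientation': array([-5.530e-01, -3.092e+00,  2.000e-03]), 'contact_force': array([-0.148,  0.901,  0.836]), 'torque': array([ 0.003, -0.009,  0.053]), 'gripper_width': np.float64(0.087)}
scene {'fx': 455.2682422796062, 'fy': 455.2682422796062, 'cx': 281.86824456818493, 'cy': 199.2767718129249, 'R': array([[-3.23239325e-01,  9.46317250e-01,  2.35183444e-05],
       [ 5.99476237e-01,  2.04785965e-01, -7.73751220e-01],
       [-7.32218943e-01, -2.50092723e-01, -6.33489581e-01]]), 't': array([ 0.25468136, -0.24922745,  1.68041506])}
top {'fx': 429.4245147608253, 'fy': 429.4245147608253, 'cx': 281.3604855576627, 'cy': 212.20548063395674, 'R': array([[-0.00695914, -0.99992908,  0.00966479],
       [-0.99034536,  0.00555367, -0.13851072],
       [ 0.13844722, -0.01053539, -0.99031378]]), 't': array([-0.0905006 ,  0.48514837,  1.3134894 ])}
```

View pics/top0.png

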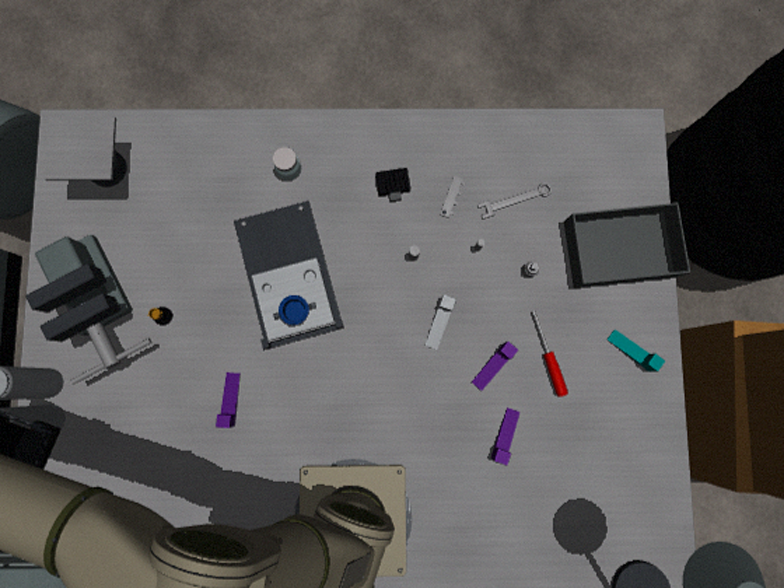

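View pics/scene0.png

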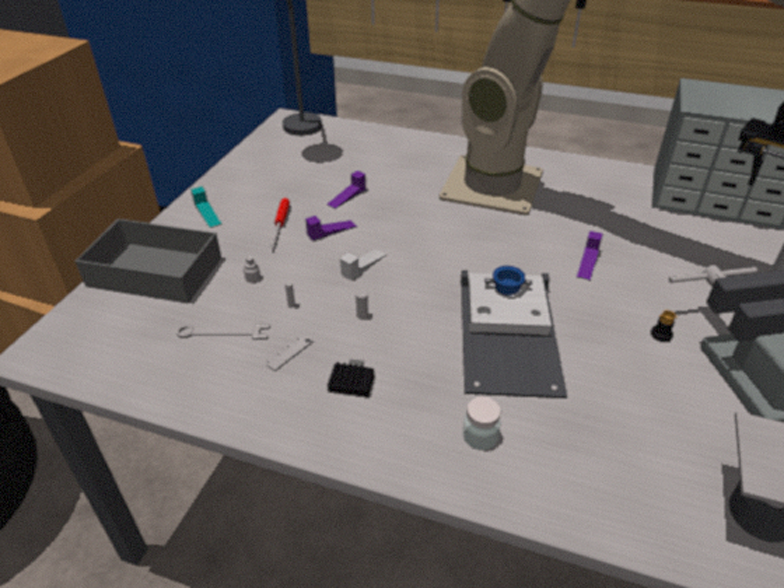

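The top view (784 px wide) shows the fixture at (290,275). Its apron is on the far side and its plate is nearer the robot, with the large bore at (309,274) and the small bore at (267,287).
- Slugs: the thick one is at (413,252) and the thin one at (478,245). The stepped item at (531,268) is the torque adapter.
- Wedge: the grey one at (440,322), heel at (447,302) and tip at (432,347), is the aluminium one. The three purple ones and the turquoise one are look-alikes.

```bash
cat > h.py <<'E'
import numpy as np,cv2
from scipy.spatial.transform import Rotation as Ro
from plant import env
def cloud(n,d):
    c=env.camera_params(n);v,u=np.mgrid[:d.shape[0],:d.shape[1]]
    X=np.stack([(u-c["cx"])/c["fx"]*d,(v-c["cy"])/c["fy"]*d,d],-1)
    return (X-c["t"])@c["R"]
def ray(n,u,v,z):
    c=env.camera_params(n);r=c["R"].T@np.array([(u-c["cx"])/c["fx"],(v-c["cy"])/c["fy"],1]);o=-c["R"].T@c["t"]
    return o+r*(z-o[2])/r[2]
E
python3 - <<'E'
from h import *
import cv2
z=np.load("top0.npz");p,d=z["p"],z["d"];W=cloud("top",d)
def seg(name,u,v,r,lo,hi):
    u,v=int(u/1.4),int(v/1.4);m=np.zeros(d.shape,bool);m[v-r:v+r,u-r:u+r]=1
    m&=(W[...,2]>lo)&(W[...,2]<hi)&(d>0);P=W[m]
    if len(P)<5: print(name,len(P));return
    (c,s,a)=cv2.minAreaRect((P[:,:2]*1000).astype(np.float32))
    print(name,len(P),"med",np.round(np.median(P,0),4),"rect",np.round(c,1),np.round(s,1),round(a,1))
print("bench z",np.median(W[150:160,330:360,2]))
seg("plate",295,300,50,.034,.046)
seg("base",288,275,70,.004,.013)
seg("fix",288,275,75,.004,.046)
seg("slugL",413,252,14,.05,.07);seg("slugS",478,245,14,.05,.07)
seg("slugLall",413,252,14,.01,.07);seg("slugSall",478,245,14,.01,.07)
seg("heel",447,302,18,.042,.054);seg("wedge",440,322,30,.0025,.06);seg("blade",438,330,25,.003,.024)
for n,u,v,zz in [("bL",309,274,.04),("bS",267,287,.04),("sL",413,249,.06),("sS",478,241,.06),("heel",448,299,.048)]:
    print(n,np.round(ray("top",u/1.4,v/1.4,zz),4))
x0,y0=160,130
c=p[y0:260,x0:360,::-1];cv2.imwrite("pics/crop1.png",cv2.resize(c,None,fx=4,fy=4,interpolation=cv2.INTER_CUBIC))
E
```

```text
bench z 0.00016498225951344162
plate 1970 med [0.4831 0.1345 0.0398] rect [475.3 131.7] [165.5 182.3] 15.7
base 3562 med [0.6036 0.1681 0.007 ] rect [549.5 156.8] [454.6 455.2] 89.7
fix 6340 med [0.5481 0.1492 0.0099] rect [550.5 157.6] [488.6 487.8] 89.6
slugL 48 med [ 0.5854 -0.1396  0.0592] rect [ 585.1 -138.8] [20.9 22.1] 61.1
slugS 23 med [ 0.6032 -0.2863  0.0592] rect [ 603.2 -286.6] [15.8 12.4] 0.7
slugLall 70 med [ 0.5817 -0.1387  0.0572] rect [ 584.6 -139. ] [21.9 22.7] 61.3
slugSall 39 med [ 0.6006 -0.2857  0.055 ] rect [ 603.2 -286.6] [15.8 13.5] 12.8
heel 85 med [ 0.4704 -0.2107  0.0477] rect [ 470.7 -211.5] [29.2 27.7] 70.4
wedge 837 med [ 0.4388 -0.1946  0.0049] rect [ 433.3 -196.9] [190.1 189.5] 89.5
blade 480 med [ 0.4222 -0.1905  0.006 ] rect [ 417.1 -190.1] [157.6 157. ] 89.5
bL [0.5371 0.0964 0.04  ]
bS [0.5081 0.1897 0.04  ]
sL [ 0.5887 -0.1365  0.06  ]
sS [ 0.6062 -0.2817  0.06  ]
heel [ 0.4777 -0.2134  0.048 ]
```

View pics/crop1.png

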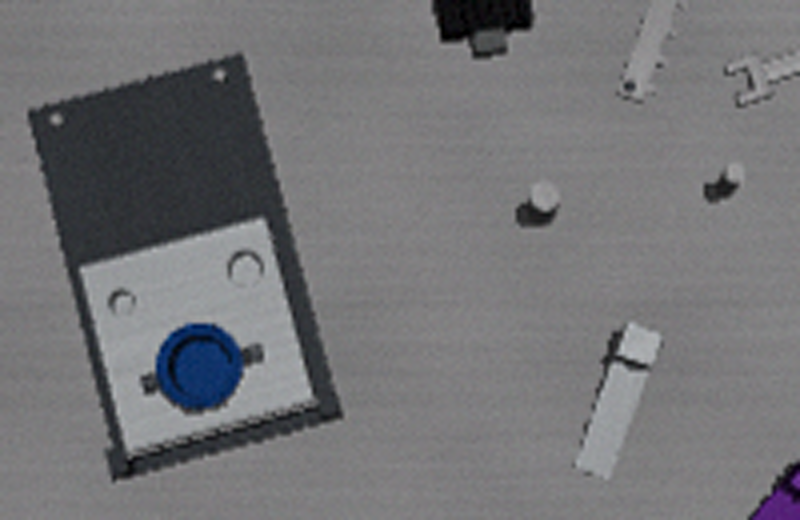

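The crop confirms them: grey wedge with its heel at crop (640,340), thick slug at (543,197), thin slug at (735,175), and bores at (245,267) large and (122,301) small. Next is the fixture pose.

```bash
cat >> h.py <<'E'
def rect(P):
    c,s,a=cv2.minAreaRect((np.asarray(P)[:,:2]*1000).astype(np.float32));return np.round(c,1),np.round(s,1),round(a,2)
E
python3 - <<'E'
from h import *
z=np.load("top0.npz");p,d=z["p"],z["d"];W=cloud("top",d)
g=p.max(2).astype(np.uint8);m=np.zeros_like(g);m[135:255,160:250]=(g[135:255,160:250]<75)
n,l,st,_=cv2.connectedComponentsWithStats(m);m=(l==1+np.argmax(st[1:,4])).astype(np.uint8)
q=np.argwhere(m)
P=np.array([ray("top",u,v,.008) for v,u in q]);print("dark",rect(P),st[1:,4].max())
m2=(abs(W[...,2]-.04)<.003).astype(np.uint8);m2[:,:160]=0;m2[:,250:]=0;m2[:170]=0;m2[255:]=0
m2=cv2.morphologyEx(m2,cv2.MORPH_OPEN,np.ones((3,3)))
P=[ray("top",u,v,.04) for v,u in np.argwhere(m2)];print("plate",rect(P),len(P))
# bright wedge
b=((p.min(2)>130)&(p.max(2).astype(int)-p.min(2)<25)).astype(np.uint8);mm=np.zeros_like(b);mm[208:252,298:330]=b[208:252,298:330]
n,l,st,_=cv2.connectedComponentsWithStats(mm);i=np.argsort(st[1:,4])[-2:]+1
for k in i:
    q=np.argwhere(l==k);print(st[k],p[q[0][0],q[0][1]]);
    for zz in(.01,.048):print(zz,rect([ray("top",u,v,zz) for v,u in q]))
print(np.median(p[150:160,330:360],(0,1)))
def w(x,y,z):return ray("top",160+x/4,130+y/4,z)
a,t=w(645,330,.048),w(592,475,.003);print("wedge yaw",np.degrees(np.arctan2(*(t-a)[[1,0]])))
c=[w(30,112,.008),w(242,57,.008),w(341,415,.008)]
for i,j in((0,1),(2,1)):
    e=c[j]-c[i];print(np.linalg.norm(e),np.degrees(np.arctan2(e[1],e[0])))
for n_,x,y,zz in(("bL",245,267,.04),("bS",122,301,.04),("sL",544,195,.06),("sS",735,174,.06)):print(n_,w(x,y,zz).round(4))
E
```

```text
dark (array([544. , 152.8]), array([311.2, 186.9]), 15.45) 2875Traceback (most recent call last):
  File "<stdin>", line 9, in <module>
  File "h.py", line 9, in ray
    c=env.camera_params(n);r=c["R"].T@np.array([(u-c["cx"])/c["fx"],(v-c["cy"])/c["fy"],1]);o=-c["R"].T@c["t"]
ValueError: time passes only in moves, steps and waits
```

```bash
sed -i 's/c=env.camera_params(n)/c=cp(n)/' h.py
cat >> h.py <<'E'
from functools import lru_cache
@lru_cache
def cp(n):return env.camera_params(n)
E
python3 - <<'E'
from h import *
z=np.load("top0.npz");p,d=z["p"],z["d"];W=cloud("top",d)
m2=(abs(W[...,2]-.04)<.003).astype(np.uint8);m2[:,:160]=0;m2[:,250:]=0;m2[:170]=0;m2[255:]=0
m2=cv2.morphologyEx(m2,cv2.MORPH_OPEN,np.ones((3,3)))
P=[ray("top",u,v,.04) for v,u in np.argwhere(m2)];print("plate",rect(P),len(P))
def w(x,y,z):return ray("top",160+x/4,130+y/4,z)
a,t=w(645,330,.048),w(592,475,.003);print("wedge yaw",np.degrees(np.arctan2(*(t-a)[[1,0]])))
c=[w(30,112,.008),w(242,57,.008),w(341,415,.008)]
for i,j in((0,1),(2,1)):
    e=c[j]-c[i];print(np.linalg.norm(e),np.degrees(np.arctan2(e[1],e[0])))
for n_,x,y,zz in(("bL",245,267,.04),("bS",122,301,.04),("sL",544,195,.06),("sS",735,174,.06),("tip",592,475,.003),("heel",640,342,.048)):print(n_,w(x,y,zz).round(4))
print(env.camera_params("wrist"))
E
```

```text
plate (array([481.1, 135.3]), array([148.7, 144.8]), 14.85) 361
wedge yaw 160.1030868214226
0.1772964919589396 -75.14937738222622
0.3050427019908591 15.630112874428892
bL [0.5338 0.0947 0.04  ]
bS [0.5073 0.1903 0.04  ]
sL [ 0.5859 -0.1396  0.06  ]
sS [ 0.6019 -0.2889  0.06  ]
tip [ 0.3713 -0.1777  0.003 ]
heel [ 0.4716 -0.2133  0.048 ]
{'fx': 325.19226210127806, 'fy': 325.19226210127806, 'cx': 279.33040139485905, 'cy': 209.42176759080456, 'mount': array([[ 2.96377691e-04, -9.65088617e-01, -2.61923410e-01,
         7.06295427e-02],
       [ 9.99999633e-01,  7.55018798e-05,  8.53347082e-04,
        -6.25961659e-04],
       [-8.03779845e-04, -2.61923567e-01,  9.65088286e-01,
        -1.62271751e-01],
       [ 0.00000000e+00,  0.00000000e+00,  0.00000000e+00,
         1.00000000e+00]])}
```

{"op": "send_rows", "data": {"series": "-1 2 -4 0 0;-1 4 -8 0 0;-1 6 -12 0 0;-1 8 -16 0 0;-1 10 -20 -0.5 0;-1 11.5 -23 -1 0;-1 12.3 -24.2 -1.5 0;-1 12.3 -24.2 -2 0;-1 12.3 -24.2 -2 0;-1 12.3 -24.2 -2 0"}}

```text
time_s: 1.35
ee_pos: [0.4983, 0.0286, 0.187]
orientation: [0.552, 3.092, 0.001]
contact_force: [1.4, 0.0, -0.6]
gripper_width: 0.087
```

{"op": "send_rows", "data": {"series": "-1 2.9 -5.6 -0.8 0;-1 2.9 -5.6 -0.8 0;-1 2.9 -5.6 -0.8 0;-1 2.9 -5.6 -0.8 0;-1 2.9 -5.6 -0.8 0;-1 2.9 -5.6 -0.8 0;-1 2.9 -5.6 -0.8 0"}}

```text
time_s: 2.22
ee_pos: [0.5849, -0.1362, 0.1635]
orientation: [0.55, 3.093, 0.002]
contact_force: [0.3, 0.4, 0.4]
gripper_width: 0.087
```

```bash
cat >> h.py <<'E'
def wsnap(name,crop=None,f=1.4):
    s=env.read_state();p,d=env.snapshot("wrist");np.savez(name+".npz",p=p,d=d,pos=s["ee_pos"],ori=s["orientation"])
    q=p[:,:,::-1]
    if crop:x0,y0,x1,y1=crop;q=q[y0:y1,x0:x1]
    cv2.imwrite(f"pics/{name}.png",cv2.resize(q,None,fx=f,fy=f,interpolation=cv2.INTER_CUBIC))
    print(np.round(s["time_s"],2),np.round(s["ee_pos"],4),np.round(s["orientation"],4),s["gripper_width"]);return p,d
def wr(name,u,v):
    z=np.load(name+".npz");c=cp("wrist");x,y=u-c["cx"],v-c["cy"];r=np.hypot(x,y)+1e-9;th=r/c["fx"]
    q=np.stack([np.sin(th)*x/r,np.sin(th)*y/r,np.cos(th)+0*x],-1)
    R=Ro.from_rotvec(z["ori"]).as_matrix();M=c["mount"];return R@M[:3,3]+z["pos"],q@M[:3,:3].T@R.T,q[...,2]
def wpt(name,u,v,zz):
    o,r,_=wr(name,np.array(u,float),np.array(v,float));return o+r*((zz-o[2])/r[...,2])[...,None]
def wcloud(name):
    d=np.load(name+".npz")["d"];v,u=np.mgrid[:420,:560].astype(float);o,r,c=wr(name,u,v);W=o+r*(d/c)[...,None];W[d<=0]=np.nan;return W
E
python3 -c "
from h import *
wsnap('w1')"
```

```text
2.22 [ 0.5849 -0.1362  0.1635] [5.4990e-01 3.0927e+00 1.6000e-03] 0.08703982606735373
```

View pics/w1.png

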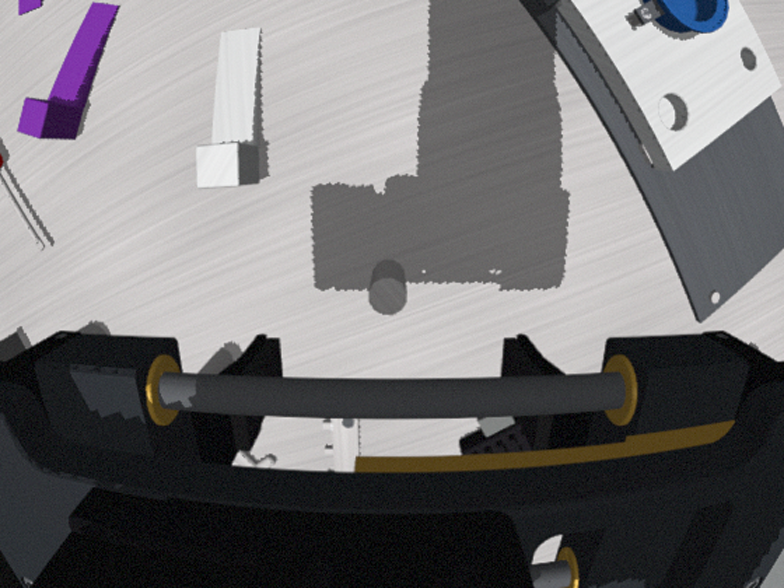

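The wrist view shows the thick slug's top at (388,297), the wedge heel at (218,165), the large bore at (673,112) and the small bore at (749,58).

Run:
```python
from h import *
W=wcloud("w1")
def top(u,v,r,lo,hi):
    u,v=int(u/1.4),int(v/1.4);P=W[v-r:v+r,u-r:u+r].reshape(-1,3);P=P[(P[:,2]>lo)&(P[:,2]<hi)];print(len(P),P.mean(0).round(4),rect(P))
top(388,295,22,.056,.065);top(218,165,22,.044,.052)
for u,v,z in((388,295,.06),(673,112,.04),(749,58,.04)):print(wpt("w1",u/1.4,v/1.4,z).round(4))
print("bench",np.nanmedian(W[180:190,120:160,2]))
```

```text
598 [ 0.5868 -0.1395  0.0601] (array([ 586.9, -139.8]), array([23. , 23.3]), 70.06)
967 [ 0.4727 -0.212   0.0478] (array([ 472.3, -212.8]), array([30.6, 27.3]), 69.79)
[ 0.5867 -0.1391  0.06  ]
[0.5355 0.0942 0.04  ]
[0.5083 0.1924 0.04  ]
bench 2.11713864537999e-05
```

{"op": "send_rows", "data": {"series": "-1 0.06 -0.11 -1 0;-1 0.06 -0.11 -2.5 0;-1 0.06 -0.11 -3.8 0;-1 0.06 -0.11 -4.4 0;-1 0.06 -0.11 -4.58 0;-1 0.06 -0.11 -4.58 0;-1 0.06 -0.11 -4.58 0;1 0.06 -0.11 -4.58 0;1 0.06 -0.11 -4.58 0;1 0.06 -0.11 -4.58 0"}}

```text
time_s: 3.52
ee_pos: [0.5868, -0.1409, 0.0259]
orientation: [0.553, 3.092, 0.0]
contact_force: [-1.0, 0.4, -1.2]
gripper_width: 0.0649
```

{"op": "send_rows", "data": {"series": "1 0 0 0 0;1 0 0 0 0;1 0 0 0 0"}}

```text
time_s: 3.9
ee_pos: [0.5867, -0.1409, 0.0257]
orientation: [-0.553, -3.092, -0.0]
contact_force: [0.4, -0.2, 0.2]
gripper_width: 0.0353
```

{"op": "send_rows", "data": {"series": "1 0 0 0 0;1 0 0 0 0;1 0 0 0 0;1 0 0 0.5 0;1 0 0 1.5 0;1 0 0 2.7 0;1 0 0 3.2 0;1 0 0 3.2 0"}}

```text
time_s: 4.9
ee_pos: [0.5871, -0.141, 0.1225]
orientation: [0.553, 3.091, 0.001]
contact_force: [0.6, 0.3, -2.7]
gripper_width: 0.0231
```

{"op": "send_rows", "data": {"series": "1 -0.2 1 0 0;1 -0.5 2.5 0 0;1 -0.9 4.2 0 0;1 -1.3 6 0 0;1 -1.6 7.2 0 0;1 -1.71 7.7 0 0;1 -1.71 7.84 0 0;1 -1.71 7.84 0 0;1 -1.71 7.84 0 0;1 -1.71 7.84 0 0"}}

```text
time_s: 6.15
ee_pos: [0.5356, 0.0933, 0.1217]
orientation: [0.555, 3.092, -0.0]
contact_force: [0.5, 0.0, -2.2]
gripper_width: 0.0231
```

```bash
python3 -c "
from h import *
wsnap('w2')"
```

```text
6.15 [0.5356 0.0933 0.1217] [ 5.5520e-01  3.0921e+00 -2.0000e-04] 0.023133065154757642
```

View pics/w2.png

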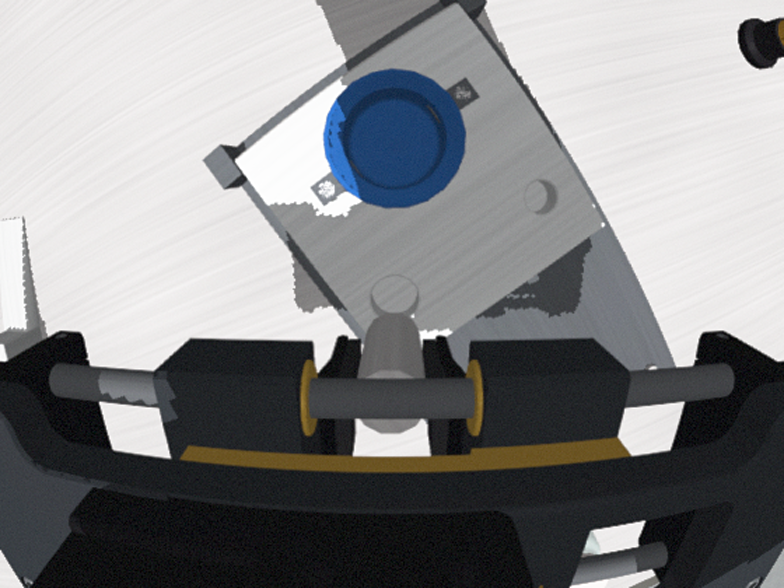

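The large bore's rim is at (371–417, top 275) and partly hidden by the slug's foot, and the small bore is at (540,197). I'll enlarge that area to measure the bore and the foot.

Run:
```python
from h import *
p=np.load("w2.npz")["p"]
q=p[120:270,220:420,::-1];cv2.imwrite("pics/w2c.png",cv2.resize(q,None,fx=4,fy=4,interpolation=cv2.INTER_CUBIC))
```

```text
(no output)
```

View pics/w2c.png

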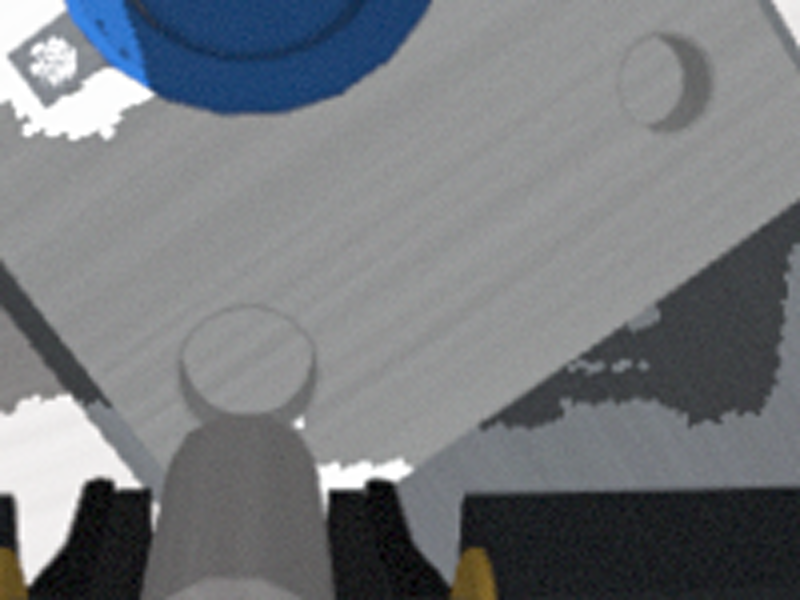

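Run:
```python
from h import *
from scipy.optimize import least_squares
def fit(pts,z,r):
    P=np.array([wpt("w2",220+x/4,120+y/4,z)[:2] for x,y in pts])
    s=least_squares(lambda c:np.hypot(*(P-c).T)-r,P.mean(0)+[0.003,0]);print(s.x.round(4),(s.fun*1000).round(2));return s.x
L=fit([(180,362),(317,362),(248,304),(200,320),(298,321),(183,385),(315,382)],.04,.0135)
S=fit([(617,80),(713,80),(665,32),(665,132)],.04,.0095)
print(np.hypot(*(L-S)),np.degrees(np.arctan2(*(L-S)[::-1])))
z=np.load("w2.npz")["pos"];fz=z[2]-.0257
for dz in(0,.002):
  P=np.array([wpt("w2",220+x/4,120+y/4,fz+dz)[:2] for x,y in[(247,414),(200,428),(295,428),(180,455),(317,455)]]);print((P-z[:2]).round(4))
F=fit([(247,414),(200,428),(295,428)],fz,.012);print("foot-tcp",F-z[:2],"bore-foot",L-F)
```

```text
[0.5344 0.0956] [-0.06 -0.08 -0.36  0.2   0.15 -0.31 -0.26]
[0.5083 0.1912] [0.48 0.48 0.24 0.28]
0.09907308970156282 -74.7675306908791
[[-0.0097  0.0047]
 [-0.0101 -0.0028]
 [-0.0051  0.0108]
 [-0.0071 -0.0072]
 [ 0.0002  0.0125]]
[[-0.0103  0.0049]
 [-0.0107 -0.0025]
 [-0.0057  0.0109]
 [-0.0077 -0.0069]
 [-0.0005  0.0126]]
[0.537  0.0939] [-0.1   0.06  0.06]
foot-tcp [0.00144335 0.00062851] bore-foot [-0.00266079  0.00171741]
```

{"op": "send_rows", "data": {"series": "1 -0.085 0.057 -0.5 0;1 -0.085 0.057 -1.2 0;1 -0.085 0.057 -1.6 0;1 -0.085 0.057 -1.6 0;1 -0.085 0.057 -1.6 0;1 -0.085 0.057 -1.6 0"}}

```text
time_s: 6.95
ee_pos: [0.5333, 0.0961, 0.0744]
orientation: [0.553, 3.092, 0.001]
contact_force: [-0.4, -1.0, -2.5]
gripper_width: 0.0234
```

```bash
python3 -c "
from h import *
wsnap('w3',(220,160,360,265),5)"
```

```text
6.95 [0.5333 0.0961 0.0744] [5.5270e-01 3.0916e+00 1.1000e-03] 0.023371146523336578
```

View pics/w3.png

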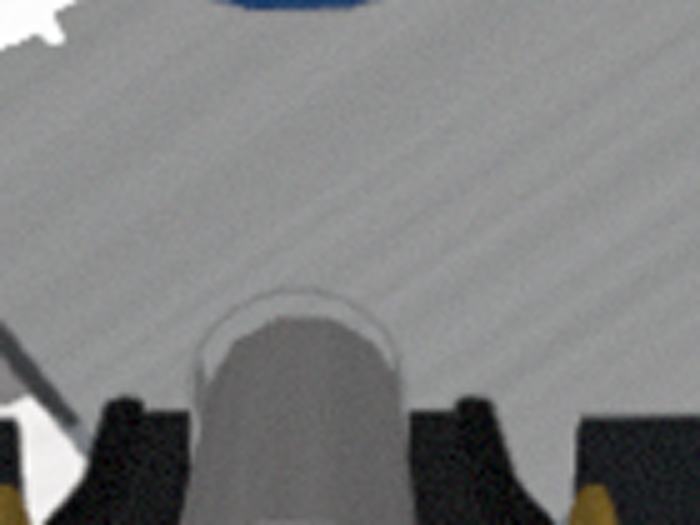

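The foot sits just above the large bore. In the crop the rim is at top 290, left 194 and right 401, and the foot's front is at (300,317). I'll work out the offset.

```bash
cat >> h.py <<'E'
from scipy.optimize import least_squares
def cfit(name,org,f,pts,z,r):
    P=np.array([wpt(name,org[0]+x/f,org[1]+y/f,z)[:2] for x,y in pts])
    s=least_squares(lambda c:np.hypot(*(P-c).T)-r,P.mean(0)+[0.005,-.002]);print(s.x.round(4),(s.fun*1000).round(2));return s.x
E
python3 - <<'E'
from h import *
z=np.load("w3.npz")["pos"]
L=cfit("w3",(220,160),5,[(298,290),(194,380),(401,380),(225,322),(372,320)],.04,.0135)
F=cfit("w3",(220,160),5,[(300,317),(203,385),(397,385),(248,333),(352,333)],z[2]-.0257,.012)
print(F-z[:2],L-F)
E
```

```text
[0.5352 0.0952] [ 0.2  -0.01 -0.17 -0.24 -0.  ]
[0.5345 0.0957] [ 0.06  0.37  0.38 -0.15 -0.16]
[ 0.00116565 -0.00045383] [ 0.00071374 -0.00047689]
```

{"op": "send_rows", "data": {"series": "1 0.02 -0.015 0 0;1 0.02 -0.015 -0.2 0;1 0.02 -0.015 -0.35 0;1 0.02 -0.015 -0.5 0;1 0.02 -0.015 -0.5 0"}}

```text
time_s: 7.62
ee_pos: [0.5334, 0.0954, 0.0583]
orientation: [-0.553, -3.092, 0.001]
contact_force: [1.2, -0.2, -2.6]
gripper_width: 0.0232
```

{"op": "send_rows", "data": {"series": "1 0 0 -0.15 0;1 0 0 -0.25 0;1 0 0 -0.32 0;1 0 0 -0.34 0;1 0 0 -0.34 0"}}

```text
time_s: 8.25
ee_pos: [0.5334, 0.0956, 0.0485]
orientation: [0.553, 3.093, 0.0]
contact_force: [2.0, 0.8, -3.1]
gripper_width: 0.0231
```

{"op": "send_rows", "data": {"series": "0.2 0 0 0 0;0.2 0 0 0 0;0.2 0 0 0 0;0 0 0 0 0;0 0 0 0.6 0;0 0 0 2 0;0 0 0 3.5 0;0 0 0 3.8 0"}}

```text
time_s: 9.25
ee_pos: [0.5352, 0.0957, 0.1668]
orientation: [0.553, 3.088, 0.005]
contact_force: [0.5, -0.0, -0.5]
gripper_width: 0.0434
```

```bash
python3 -c "
from h import *
wsnap('w4',(180,140,400,290),3)
W=wcloud('w4');P=W[160:290,200:380].reshape(-1,3);P=P[(P[:,2]>.076)&(P[:,2]<.095)&(abs(P[:,0]-.534)<.03)&(abs(P[:,1]-.0955)<.03)];print(len(P),P.mean(0) if len(P) else 0, np.median(P[:,2]),rect(P))
print(np.nanmedian(W[150:165,240:260,2]))"
```

```text
9.25 [0.5352 0.0957 0.1668] [0.5527 3.0876 0.0053] 0.0433850232578613
717 [0.53317664 0.09544157 0.08190377] 0.08209347975005782 (array([533.9,  95.1]), array([22.4, 24. ]), 69.4)
0.0401543842701112
```

{"op": "send_rows", "data": {"series": "-1 0.2 -1 0 0;-1 0.5 -2.8 0 0;-1 0.9 -4.8 0 0;-1 1.2 -6.6 0 0;-1 1.5 -8.4 0 0;-1 1.8 -10.2 0 0;-1 2.1 -11.8 0 0;-1 2.32 -12.75 0 0;-1 2.32 -12.75 0 0;-1 2.32 -12.75 0 0"}}

```text
time_s: 10.55
ee_pos: [0.6029, -0.2858, 0.1619]
orientation: [-0.552, -3.092, -0.001]
contact_force: [-1.2, 0.2, -0.1]
gripper_width: 0.0871
```

```bash
python3 -c "
from h import *
wsnap('w5')
W=wcloud('w5');P=W[120:300,180:400].reshape(-1,3);P=P[(P[:,2]>.056)&(P[:,2]<.064)&(abs(P[:,0]-.604)<.03)&(abs(P[:,1]+.287)<.03)];print(len(P),P.mean(0) if len(P) else 0,rect(P))"
```

```text
10.55 [ 0.6029 -0.2858  0.1619] [-5.5170e-01 -3.0916e+00 -1.3000e-03] 0.0870821699767954
279 [ 0.60454163 -0.28873077  0.06008315] (array([ 604.7, -288.8]), array([15.1, 15.5]), 30.43)
```

The large slug is home: its top is at 0.082 m. Next is the thin slug.

{"op": "send_rows", "data": {"series": "-1 0.05 -0.1 -1 0;-1 0.05 -0.1 -2.5 0;-1 0.05 -0.1 -3.8 0;-1 0.05 -0.1 -4.4 0;-1 0.05 -0.1 -4.53 0;1 0.05 -0.1 -4.53 0;1 0.05 -0.1 -4.53 0;1 0.05 -0.1 -4.53 0;1 0.05 -0.1 -4.53 0;1 0.05 -0.1 -4.53 0"}}

```text
time_s: 11.85
ee_pos: [0.6046, -0.29, 0.0268]
orientation: [0.553, 3.092, 0.0]
contact_force: [-0.7, 0.2, 0.3]
gripper_width: 0.0449
```

{"op": "send_rows", "data": {"series": "1 0 0 0 0;1 0 0 0 0;1 0 0 0 0;1 0 0 0 0;1 0 0 0 0"}}

```text
time_s: 12.48
ee_pos: [0.6045, -0.29, 0.0267]
orientation: [0.553, 3.093, 0.0]
contact_force: [-0.4, -0.4, 0.2]
gripper_width: 0.0152
```

{"op": "send_rows", "data": {"series": "1 0 0 0.6 0;1 0 0 2 0;1 0 0 3.4 0;1 -0.2 1 3.8 0;1 -0.5 2.5 3.8 0;1 -0.9 4.4 3.8 0;1 -1.3 6.3 3.8 0;1 -1.7 8.2 3.8 0;1 -2 10 3.8 0;1 -2.4 11.8 3.8 0"}}

```text
time_s: 13.72
ee_pos: [0.5324, 0.0656, 0.142]
orientation: [0.553, 3.091, 0.002]
contact_force: [-0.0, -0.6, -0.5]
gripper_width: 0.0147
```

{"op": "send_rows", "data": {"series": "1 -0.4 2 0 0;1 -0.7 3.4 0 0;1 -0.8 4 0 0;1 -0.84 4.27 0 0;1 -0.84 4.27 0 0;1 -0.84 4.27 0 0"}}

```text
time_s: 14.48
ee_pos: [0.5079, 0.1904, 0.1408]
orientation: [0.556, 3.092, -0.0]
contact_force: [-0.5, -0.4, -0.8]
gripper_width: 0.0154
```

{"op": "send_rows", "data": {"series": "1 -0.02 0.05 -0.6 0;1 -0.02 0.05 -1.5 0;1 -0.02 0.05 -2.0 0;1 -0.02 0.05 -2.15 0;1 -0.02 0.05 -2.15 0;1 -0.02 0.05 -2.15 0"}}

```text
time_s: 15.22
ee_pos: [0.5073, 0.1939, 0.0769]
orientation: [0.553, 3.092, 0.001]
contact_force: [-0.1, 0.1, -0.5]
gripper_width: 0.0151
```

```bash
python3 -c "
from h import *
wsnap('w6',(220,160,360,265),5)"
```

```text
15.22 [0.5073 0.1939 0.0769] [5.5270e-01 3.0916e+00 1.4000e-03] 0.015096521517310993
```

View pics/w6.png

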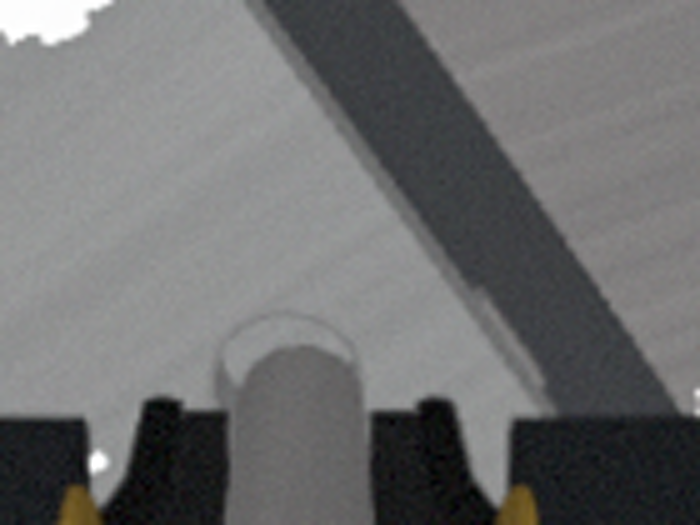

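Small bore rim: top (285,313), left 215, right 357. The thin slug's foot front is at (300,345), so it sits slightly to the right.

Run:
```python
from h import *
z=np.load("w6.npz")["pos"]
L=cfit("w6",(220,160),5,[(285,313),(216,372),(356,365),(235,333),(337,333)],.04,.0095)
F=cfit("w6",(220,160),5,[(300,345),(240,385),(360,385),(262,357),(340,357)],z[2]-.0267,.008)
print(F-z[:2],L-F)
```

```text
[0.5083 0.1916] [ 0.07 -0.21 -0.15  0.04 -0.04]
[0.5083 0.1935] [ 0.01 -0.05 -0.11 -0.02  0.08]
[ 0.0010543  -0.00036588] [ 2.57269212e-05 -1.86698512e-03]
```

Foot to bore is (0, -1.9 mm), so I'll correct by that and insert.

{"op": "send_rows", "data": {"series": "1 0 -0.062 0 0;1 0 -0.062 0 0;1 0 -0.062 -0.2 0;1 0 -0.062 -0.4 0;1 0 -0.062 -0.55 0;1 0 -0.062 -0.55 0"}}

```text
time_s: 16.02
ee_pos: [0.5067, 0.1916, 0.0592]
orientation: [-0.553, -3.092, 0.001]
contact_force: [1.8, -1.1, -1.0]
gripper_width: 0.0148
```

{"op": "send_rows", "data": {"series": "1 0 0 -0.15 0;1 0 0 -0.25 0;1 0 0 -0.32 0;1 0 0 -0.33 0;1 0 0 -0.33 0"}}

```text
time_s: 16.65
ee_pos: [0.5067, 0.1917, 0.0498]
orientation: [0.553, 3.093, 0.0]
contact_force: [1.8, -0.6, -1.7]
gripper_width: 0.0152
```

{"op": "send_rows", "data": {"series": "0.2 0 0 0 0;0.2 0 0 0 0;0.2 0 0 0 0;0 0 0 0 0;0 0 0 0.6 0;0 0 0 2 0;0 0 0 3.5 0;0 0 0 3.8 0"}}

```text
time_s: 17.65
ee_pos: [0.5085, 0.1923, 0.168]
orientation: [0.553, 3.088, 0.007]
contact_force: [-0.1, -0.9, -0.7]
gripper_width: 0.0437
```

```bash
python3 -c "
from h import *
wsnap('w7')
W=wcloud('w7').reshape(-1,3)
for x,y in((.507,.192),(.534,.0955)):
  P=W[(W[:,2]>.072)&(W[:,2]<.11)&(np.hypot(W[:,0]-x,W[:,1]-y)<.025)];print(len(P),np.median(P,0),rect(P))"
```

```text
17.65 [0.5085 0.1923 0.168 ] [0.5529 3.0882 0.0066] 0.04369031070873766
348 [0.50619608 0.19144586 0.08186211] (array([507.1, 191.1]), array([15.4, 15.6]), 48.28)
31 [0.52888216 0.10626447 0.07592154] (array([530. , 106.3]), array([8.8, 1.9]), 16.71)
```

{"op": "send_rows", "data": {"series": "-1 -0.1 -1 0 0;-1 -0.2 -2.8 0 0;-1 -0.4 -4.8 0 0;-1 -0.6 -6.8 0 0;-1 -0.8 -8.8 0 0;-1 -0.9 -10.8 0 0;-1 -1.1 -12.5 0 0;-1 -1.14 -13.47 0 0;-1 -1.14 -13.47 0 0;-1 -1.14 -13.47 0 0"}}

```text
time_s: 18.95
ee_pos: [0.4724, -0.2114, 0.1633]
orientation: [-0.552, -3.092, -0.001]
contact_force: [0.3, 1.4, -0.5]
gripper_width: 0.0871
```

```bash
python3 -c "
from h import *
wsnap('w8')
W=wcloud('w8').reshape(-1,3)
P=W[(W[:,2]>.044)&(W[:,2]<.052)&(np.hypot(W[:,0]-.472,W[:,1]+.212)<.03)];print(len(P),P.mean(0),rect(P))
P=W[(W[:,2]>.0025)&(W[:,2]<.021)&(np.hypot(W[:,0]-.405,W[:,1]+.188)<.045)];print(len(P),P.mean(0),rect(P))"
```

```text
18.95 [ 0.4724 -0.2114  0.1633] [-5.5170e-01 -3.0917e+00 -5.0000e-04] 0.0871263516919479
1041 [ 0.47142347 -0.21259504  0.048001  ] (array([ 471.8, -212.8]), array([30.1, 27.6]), 69.79)
2398 [ 0.4111458  -0.19075078  0.01002977] (array([ 414.7, -176.9]), array([60. , 77.5]), 72.37)
```

Both slugs are home, with tops at 0.082 m. The wedge heel is at (0.4718,-0.2128), and its yaw matches the jaws.

{"op": "send_rows", "data": {"series": "-1 -0.02 -0.02 -1 0;-1 -0.02 -0.02 -2.6 0;-1 -0.02 -0.02 -4 0;-1 -0.02 -0.02 -4.9 0;-1 -0.02 -0.02 -5.13 0;1 -0.02 -0.02 -5.13 0;1 -0.02 -0.02 -5.13 0;1 -0.02 -0.02 -5.13 0;1 -0.02 -0.02 -5.13 0;1 -0.02 -0.02 -5.13 0"}}

```text
time_s: 20.25
ee_pos: [0.4721, -0.2129, 0.0101]
orientation: [0.553, 3.092, 0.0]
contact_force: [0.1, -0.2, -0.3]
gripper_width: 0.0447
```

{"op": "send_rows", "data": {"series": "1 0 0 0 0;1 0 0 0 0;1 0 0 0 0;1 0 0 0 0"}}

```text
time_s: 20.75
ee_pos: [0.4719, -0.2129, 0.0099]
orientation: [-0.553, -3.092, -0.0]
contact_force: [-0.3, -0.2, 0.9]
gripper_width: 0.0296
```

{"op": "send_rows", "data": {"series": "1 0 0 0.5 0;1 0 0 1.8 0;1 0 0 3.2 0;1 0.4 0.8 3.8 0.08;1 1.2 2.4 3.8 0.2;1 2 4.1 3.8 0.32;1 2.9 5.8 3.8 0.44;1 3.7 7.5 3.8 0.55;1 4.5 9.1 3.8 0.614;1 5.3 10.7 3.8 0.614"}}

```text
time_s: 22.0
ee_pos: [0.6316, 0.1095, 0.1249]
orientation: [-0.408, 3.114, -0.0]
contact_force: [0.8, -1.3, -0.6]
gripper_width: 0.0297
```

{"op": "send_rows", "data": {"series": "1 0.7 1.4 0 0;1 1.1 2.2 0 0;1 1.27 2.5 0 0;1 1.27 2.5 0 0;1 1.27 2.5 0 0"}}

```text
time_s: 22.62
ee_pos: [0.6689, 0.1811, 0.1243]
orientation: [-0.404, 3.115, -0.001]
contact_force: [-0.7, -0.6, -1.9]
gripper_width: 0.0297
```

```bash
python3 -c "
from h import *
wsnap('w9')
s=env.read_state();o=s['orientation'];print('jaw',np.degrees(np.arctan2(*Ro.from_rotvec(o).as_matrix()[:2,1][::-1])),s['qpos'].round(2))"
```

```text
22.62 [0.6689 0.1811 0.1243] [-4.0440e-01  3.1154e+00 -1.0000e-03] 0.029690935211034417
jaw 104.79333076635436 [-0.68  0.59  0.52  1.4  -0.29  1.23  1.69]
```

View pics/w9.png

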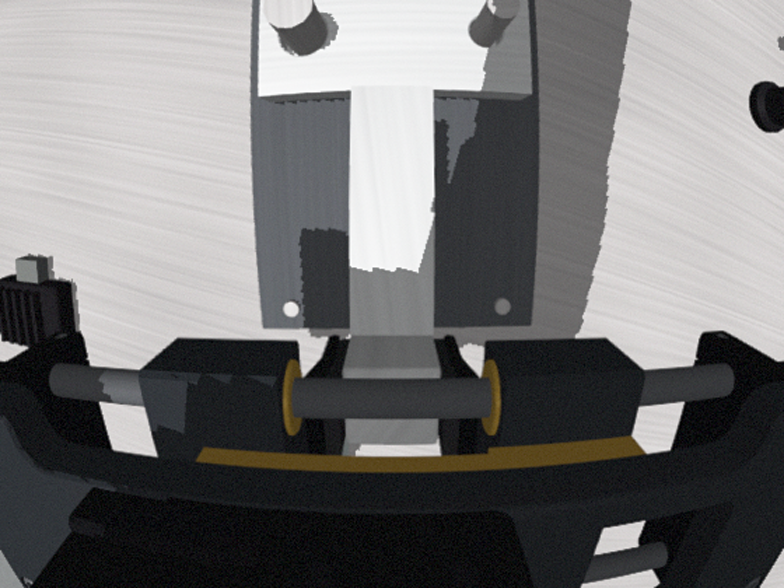

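The wedge is aligned with the fixture. The plate's free edge runs from (259,97) to (532,96), with the blade centred between at (350–434). I'll check the lip position.

Run:
```python
from h import *
a,b=[wpt("w9",u/1.4,v/1.4,.04) for u,v in((258,97),(532,96))]
W=wcloud("w9")
print(a,b,np.linalg.norm(a-b),np.degrees(np.arctan2(*(b-a)[[1,0]])),"mid",(a+b)/2)
z=np.load("w9.npz")["pos"];P=W.reshape(-1,3);P=P[(P[:,2]>.10)&(P[:,2]<.14)];u=np.array([-.966,-.259]);s=(P[:,:2]-z[:2])@u;t=(P[:,:2]-z[:2])@np.array([.259,-.966])
k=(abs(t)<.03)&(s>.02)&(s<.13);print("blade fwd max",np.percentile(s[k],[50,99,100]),"lateral",np.percentile(t[k],[1,99]),"tip z",P[k][s[k]>np.percentile(s[k],97)].mean(0))
m=(a+b)[:2]/2-z[:2];print("lip fwd",m@u,"lat",m@np.array([.259,-.966]))
```

```text
[0.57618954 0.08034986 0.04      ] [0.53684176 0.22540369 0.04      ] 0.1502959091207967 105.17701609958353 mid [0.55651565 0.15287678 0.04      ]
blade fwd max [0.06038386 0.10320654 0.10428325] lateral [-0.01406772  0.01527371] tip z [0.56985527 0.15412568 0.11752119]
lip fwd 0.11591585633590626 lat -0.0018142268103989619
```

{"op": "send_rows", "data": {"series": "1 -0.01 0.05 -0.8 0;1 -0.01 0.05 -2 0;1 -0.01 0.05 -3 0;1 -0.01 0.05 -3.4 0;1 -0.01 0.05 -3.5 0;1 -0.01 0.05 -3.5 0;1 -0.01 0.05 -3.5 0"}}

```text
time_s: 23.55
ee_pos: [0.6695, 0.1847, 0.0201]
orientation: [-0.407, 3.113, 0.001]
contact_force: [-0.4, -0.7, -1.3]
gripper_width: 0.0297
```

{"op": "send_rows", "data": {"series": "1 0 -0.03 -0.06 0;1 0 -0.03 -0.09 0;1 0 -0.03 -0.09 0;1 0 -0.03 -0.09 0"}}

```text
time_s: 24.05
ee_pos: [0.6693, 0.184, 0.0179]
orientation: [-0.408, 3.114, 0.001]
contact_force: [-3.9, -0.7, 9.9]
gripper_width: 0.0295
```

{"op": "send_rows", "data": {"series": "1 -0.2 -0.05 0.01 0;1 -0.45 -0.12 0.01 0;1 -0.7 -0.19 0.01 0;1 -0.95 -0.25 0.01 0;1 -1.15 -0.31 0.01 0;1 -1.25 -0.335 0.01 0;1 -1.25 -0.335 0.01 0;1 -1.25 -0.335 0.01 0"}}

```text
time_s: 25.05
ee_pos: [0.6321, 0.1738, 0.0179]
orientation: [-0.407, 3.113, 0.001]
contact_force: [1.1, -0.7, 8.5]
gripper_width: 0.0298
```

```bash
python3 -c "
from h import *
wsnap('w10')
W=wcloud('w10').reshape(-1,3);z=np.load('w10.npz')['pos'][:2];u=np.array([-.966,-.259]);v=np.array([.259,-.966]);s=(W[:,:2]-z)@u;t=(W[:,:2]-z)@v
for a in(50,70,100,130):
  k=(abs(s-a/1000)<.004)&(abs(t)<.008)&(W[:,2]>0);print(a,k.sum(),np.median(W[k,2]))
for a in(86,92,98,104,112,122):
  for sg in(-1,1):
    k=(abs(s-a/1000)<.003)&(abs(sg*t-.032)<.006)&(W[:,2]>0);print('side',sg,a,k.sum(),np.median(W[k,2]))
"
```

```text
25.05 [0.6321 0.1738 0.0179] [-4.0720e-01  3.1125e+00  1.1000e-03] 0.02981260534507329
50 550 0.02076890568471798
70 523 0.01718731480124977
100 662 0.04006132375762471
130 82 0.039961577688882574
side -1 86 354 0.04012309553172394
side 1 86 366 0.040038584626889584
side -1 92 362 0.040087696413902266
side 1 92 359 0.040034440510380825
side -1 98 365 0.04011748282301297
side 1 98 353 0.040088757707823136
side -1 104 340 0.040093813769149694
side 1 104 354 0.039986545584531144
side -1 112 333 0.040120468031852874
side 1 112 335 0.040129646018559756
side -1 122 321 0.04012812567915419
side 1 122 322 0.040046698680043555
```

{"op": "send_rows", "data": {"series": "1 -0.12 -0.03 0 0;1 -0.24 -0.064 0 0;1 -0.36 -0.096 0 0;1 -0.48 -0.128 0 0;1 -0.48 -0.128 0 0;1 -0.48 -0.128 0 0"}}

```text
time_s: 25.85
ee_pos: [0.6187, 0.1703, 0.0179]
orientation: [-0.407, 3.11, 0.001]
contact_force: [4.8, 2.2, 4.3]
gripper_width: 0.0301
```

```bash
cat > chk.py <<'E'
from h import *
import sys
n=sys.argv[1];wsnap(n);s=env.read_state();print(s['contact_force'].round(1))
W=wcloud(n).reshape(-1,3);z=np.load(n+'.npz')['pos'][:2];u=np.array([-.966,-.259]);v=np.array([.259,-.966]);s=(W[:,:2]-z)@u;t=(W[:,:2]-z)@v
k=(abs(s-.045)<.005)&(abs(t)<.008)&(W[:,2]>0);print('blade45',np.median(W[k,2]))
L=np.array([.5551,.1527]);l=(L-z)@u;print("tip past lip",104-l*1000)
k=(s>l-.005)&(s<l+.12)&(abs(t)<.06)&(W[:,2]>.036)&(W[:,2]<.048);A=np.c_[s[k]-l,t[k],np.ones(k.sum())]
w=np.ones(k.sum(),bool)
for _ in range(6):
    c=np.linalg.lstsq(A[w],W[k,2][w],rcond=None)[0];r=W[k,2]-A@c;w=abs(r)<.0012
print("plate: slope fwd %.4f lat %.4f, z at lip %.4f"%tuple(c),w.sum())
E
python3 chk.py w11
```

```text
25.85 [0.6187 0.1703 0.0179] [-4.0720e-01  3.1103e+00  1.3000e-03] 0.030092759429614674
[5.9 2.2 4.6]
blade45 0.021624887267304563
tip past lip 37.99509042228192
plate: slope fwd -0.0114 lat -0.0006, z at lip 0.0417 29942
```

{"op": "send_rows", "data": {"series": "1 -0.1 -0.027 0 0;1 -0.2 -0.053 0 0;1 -0.28 -0.075 0 0;1 -0.28 -0.075 0 0;1 -0.28 -0.075 0 0;1 -0.28 -0.075 0 0"}}

```text
time_s: 26.65
ee_pos: [0.6104, 0.1681, 0.0179]
orientation: [-0.407, 3.11, 0.001]
contact_force: [7.8, 2.0, 3.0]
gripper_width: 0.0298
```

```bash
python3 chk.py w12
python3 - <<'E'
from h import *
W=wcloud("w12").reshape(-1,3)
for x,y in((.507,.192),(.534,.0955)):
  P=W[(W[:,2]>.078)&(W[:,2]<.1)&(np.hypot(W[:,0]-x,W[:,1]-y)<.02)];print(len(P),np.median(P,0) if len(P) else 0)
E
```

```text
26.65 [0.6104 0.1681 0.0179] [-4.071e-01  3.110e+00  1.400e-03] 0.02984889675770599
[7.6 2.6 3. ]
blade45 0.021657972264338327
tip past lip 46.545171365536575
plate: slope fwd -0.0222 lat -0.0009, z at lip 0.0433 35268
1938 [0.50682967 0.18933116 0.08431847]
4023 [0.53284414 0.09657837 0.08433848]
```

View pics/w12.png

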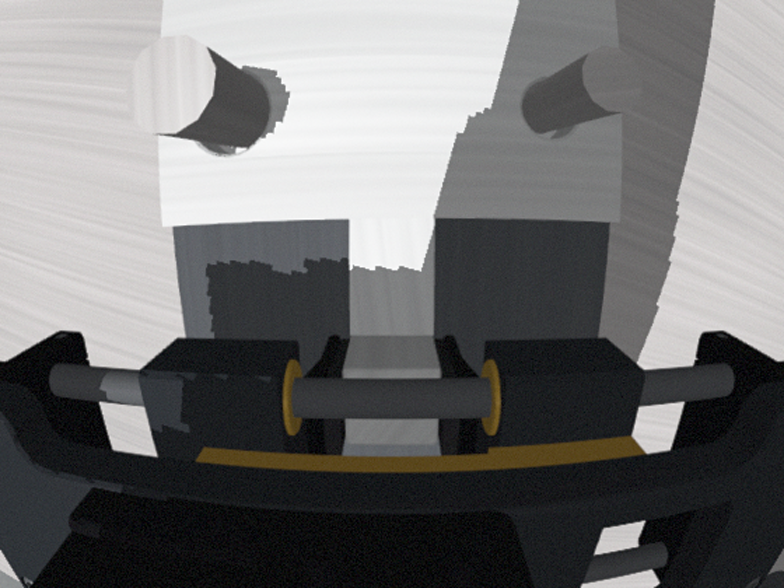

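The edge is up 3.3 mm (0.022 rad) with the blade centred under it. Both slugs are in their bores and rose with the plate. I'll hold briefly to confirm it stays still, then hand in.

{"op": "send_rows", "data": {"series": "1 0 0 0 0;1 0 0 0 0;1 0 0 0 0;1 0 0 0 0"}}

```text
time_s: 27.2
ee_pos: [0.6104, 0.1681, 0.0179]
orientation: [-0.407, 3.11, 0.001]
contact_force: [6.8, 2.4, 4.2]
gripper_width: 0.0299
```

```bash
python3 chk.py w13 && python3 -c "
from plant import env
print(env.job_done())"
```

```text
27.2 [0.6104 0.1681 0.0179] [-4.0710e-01  3.1101e+00  1.4000e-03] 0.02989535169827931
[7.  2.1 4. ]
blade45 0.021656683134252647
tip past lip 46.56610088373063
plate: slope fwd -0.0219 lat -0.0009, z at lip 0.0433 35198
the job is handed in; nothing more can be done
None
```

I stood both slugs in their bores with the plate down, then slid the grey aluminium wedge under the middle of the free edge. I handed the job in at about 27 s, still gripping the wedge; no verdict was reported.

Last checks, none of which failed or disagreed:
- **Slugs:** both tops measured 0.082 m with the plate down, which is fully home. They read 0.084 m after the lift, having risen with the plate.
- **Plate edge:** it is about 3.3 mm up (0.022 rad), and a second reading half a second later matched.
- **Wedge:** the tip is about 46 mm past the edge and close to centred. It lies flat, and the push is about 7 N with the jaws at 29.9 mm on the heel.
- **Not measured directly:** I did not re-measure the bystanders after the moves, and the contact force between wedge and plate is inferred from the lift and the push.

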